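# Show the glazer the bare patch on a mug's rim

### The arm

A 6-joint arm with a two-finger parallel gripper is mounted at the origin on the work surface. World frame = base frame: x ahead of the robot, y to its left, z up, the work surface at z = 0. Lengths are in mm, angles in rad, forces in N, time in s.
With the tool pointing down it reaches from about 275 to 750 mm from the base axis. Payload 10.2 kg.
Tool frame: the origin (TCP) lies midway between the tips of the shut fingers; the grasp point (between the pads) lies 19 mm behind it; z points along the fingers, y is the line along which they close (so a half turn about z gives the same grasp; the last joint's range is limited). The gripper opens to 85 mm and grips with 20 to 120 N. Pads are 22 mm wide; open, the fingers measure 114 mm over their backs; the gripper's body (76 mm by 85 mm) begins 54 mm behind the grasp point. The pads swing forward as they close: fully open they stand 13 mm farther back than shut.
Start: joints at [1.09, 0.313, 1.498, -0, 1.331, -0.223], TCP at [133.863, 507.653, 199.094] pointing down, gripper open.
Joint ranges: [-2.94, 2.94], [-0.97, 2.17], [0.19, 2.56], [-1.23, 4.37], [0.02, 3.11], [-2.88, 2.88]. Speed limits (rad/s): [2.39, 2.39, 3.01, 3.14, 3.14, 3.14].

### API

Orientations are given as a unit quaternion [w, x, y, z].
In Python, from rig import sense, capture, finish_job, find_in, place_of gives the robot as it stands. The module is installed in compiled form; this text tells all that it offers.
- The arm moves only by the shell command python3 -m jog 'ROWS' [FORCE]. ROWS is JSON, a list of rows, each an object of numbers: "tx", "ty", "tz": the shift along the tool's x, y, z in mm; "ax", "ay", "az": the turn, a rotation vector about the tool's x, y, z in rad; "jaw": the closure, from -1 (fully open) to 1 (shut), so that 0 is half open. In form: [{"tx": .., "ty": .., "tz": .., "ax": .., "ay": .., "az": .., "jaw": ..}, ...]. A call has 1 to 5 rows; each row shifts and turns the commanded pose from where the row before left it, along the tool's axes as they then stand; what a row does not reach is not made up. A row lasts 1/8 s, in which the tool goes at most 62.5 mm and 10.7 degrees, less where a joint would pass 70% of its speed; a pose out of reach is approached as far as the arm can. A call with a gripper value outside its range is refused whole. The fingers move at their own pace and stop on an object; FORCE is the grip in N (left out, the last holds). Time passes only in rows, so rows that do not move let the fingers close. It gives the time, the measured TCP pose, the force, the opening and the grip force at its end, in the units of the state.
- sense(): the state, without advancing time (a new reading comes with each control period).
- capture(name): name is "scene" or "top" or "wrist"; returns a dict with "color" (480x640x3 uint8, red, green, blue), "depth" (480x640 float32, mm along the optical axis (not along the pixel's ray), 0 where there is no reading), "fx", "fy", "cx", "cy" (pixels), "camera_from_world" (4x4, takes a point from world to camera coordinates); the wrist camera has in their place "mount" (4x4, takes a point from camera to tool coordinates, whose origin is the TCP and whose axes are the flange's). Camera axes: x right, y up, looking along -z (the intrinsics and any distortion apply to the point x, -y, -z); pixel columns grow to the right and rows downward; lengths in mm; the calibration is good to about 2 mm. A picture is of the moment at which its call begins: read the wrist's pose just before it.
- finish_job(): hands the job in; it is judged then, once.
Trained networks look in the newest picture that a camera, given by its name, has taken for a name from the list of things; names that differ only in an ending like _2 or _b are one class to them, and where a whole thing is asked for, a point or a joint stands for the part that bears it (a point fixed in the world has none). Each returns a list of dicts, best first, with "conf" (0 to 1); they miss things now and then, are a little off and sometimes report something else, mostly with a low value. They report only what shows in the picture. A call takes as long as a camera call. They do not tell look-alikes from the thing itself.
- find_in(query, camera): "centre" ([column, row] in pixels, amid what is visible of it).
- place_of(query, camera): "centre" ([column, row] in pixels: a listed point, or the origin of a listed thing).
The state is a dict: "time_s": time; "joints": joint angles; "dq": joint speeds; "tau": joint torques, N m; "eef_pos": TCP position; "ee_rot": TCP orientation; "force": force on the tool from outside, world axes, zero at the start; "wrist_torque": the same for the moment, N m; "grip_width": opening from 0.0 (shut) to 1.0 (fully open); "grip_force": force on a finger pad.
Only numpy, scipy, OpenCV 4.12 (cv2) and the standard library are available. Lean on these libraries where they do the work, as an engineer would, in place of code of your own. Each camera call takes 0.05 s, during which the arm holds its last target. There are 200 camera calls.

### The job

The fired blue mug on the banding wheel has a bare brown patch on its rim where the glaze has crawled off. With a fingertip, turn the mug gently round on its wheel, most easily by pushing its handle, until the patch is on the side straight away from the robot, facing the glazer at the far side of the table; then point the patch out: bring the fingertips just above it, without touching the mug, and stay there for two seconds. Do not pinch, lift or tip the mug, keep it in the middle of the wheel, and leave everything else on the table alone.

Things in the scene. Friction and masses are not known exactly. Their poses are not given: they have to be found in the camera images.
- banding_wheel: banding wheel (small turntable): grey foot 156 mm across, fixed to the table; aluminium head 180 mm across with a black 112 mm non-slip pad, flat top 75 mm above the table. It turns freely both ways about the upright axis through the origin (under 1 N at the edge) and soon stops when let go. Origin: on the table, on that axis. Axes fixed: x straight away from the robot, y to its left, z up.
- mug: blue mug, 0.27 to 0.44 kg, standing loose in the middle of the wheel's head and turning with it; 84 mm across, 78 mm tall, one handle. Origin: centre of its underside, 75 mm above the table. z is up; the bare patch is at its +x side, the handle at its +y side, 90 degrees anticlockwise of the patch seen from above. Push slowly: knocks make it slip off centre; over 15 N is not gentle.
- bare_patch (a point): bare brown patch on the blue mug's rim, about 28 mm along the rim and 20 mm down the wall. The point is on top of the rim at its middle, 39 mm from the mug's axis, 78 mm above the wheel's head (153 mm above the table). Axes as the mug's. It must come to lie at +x from the wheel's axis; it starts at least 50 degrees from there, on either hand.
- mug_handle (a point): middle of the blue mug's handle: on the centre line of its upright outer bar, 78 mm from the mug's axis, 46 mm above the wheel's head (121 mm above the table). The bar is round, 12 mm thick, upright for 10 mm above and below, then curves back to the body; its outer face is 84 mm from the axis, its top 72 mm above the head. Axes as the mug's.
- white_mug: white glazed mug with a sound rim, same shape and size as the blue mug (84 mm across, 78 mm tall, handle out to 84 mm from its axis); stands on the table near the wheel. Origin: centre of its underside. A bystander.
- tumbler: green cup without handle, 72 mm across, 85 mm tall; stands on the table near the wheel. Origin: centre of its underside. A bystander.
- glaze_bowl: small blue bowl, 90 mm across, 45 mm tall, on the table beyond the wheel. Origin: centre of its underside. A bystander.
- bottle: clear bottle with white cap and paper label, 70 mm across, 190 mm tall, standing to the right of the wheel. Origin: centre of its underside. A bystander.
- brush: paint brush 200 mm long, 8 mm thick, with a dark wooden handle, lying flat between the robot and the wheel. Origin: about its middle. A bystander.
- pencil: green pencil, 8 mm thick, 165 mm long, lying flat beyond the wheel. Origin: its middle. A bystander.
- phone: black phone 74 x 150 x 9 mm, lying flat at the right near side. Origin: centre of its underside. A bystander.
- sponge: yellow sponge block 90 x 60 x 32 mm on the left, beyond the red basin. Origin: centre of its underside. A bystander.
Not all that is in view belongs to the job. Leave any pink look-alike of the mug alone.

How it is judged (in metres and radians):
On the way, in this order (a step that is already met when the one before it is completed fails the run):
1. the mug has been turned so that the bare patch is on the far side of the wheel (x of bare_patch in the frame of banding_wheel above 0.01 m and angle between the x axis of mug and the x axis of banding_wheel, either way round below 0.5 rad and horizontal distance between mug and banding_wheel below 0.025 m and z of mug in the frame of banding_wheel between 0.07 and 0.08 m and angle between mug's own z axis and vertical below 0.1 rad), for 0.2 s.
2. the fingertips point at the patch from just above it, without touching the mug, and stay there (all of step 1 and horizontal distance between the grasp point and bare_patch below 0.026 m and z of the grasp point in the frame of bare_patch between 0.005 and 0.095 m and contact force between the fingers and mug below 0.05 N), for 1.6 s.
At the end, for the whole second after the job is handed in: the patch is on the far side, the mug's +x within 0.5 rad of straight away from the robot; the mug stands upright, at rest, within 25 mm of the wheel's middle; the patch was pointed at (grasp point within 26 mm sideways, at most 95 mm above) for 1.6 s without contact; the rest is unmoved (all of step 1 and linear speed of mug below 0.02 m/s and angular speed of mug below 0.1 rad/s); the robot touches nothing.
It fails at once if the mug is lifted, knocked off the wheel or tipped (z of mug in the frame of banding_wheel above 0.082 m or z of mug in the frame of banding_wheel below 0.068 m or angle between mug's own z axis and vertical above 0.2 rad).
It fails at once if the mug is pushed away from the middle of the wheel (horizontal distance between mug and banding_wheel above 0.035 m).
It fails at once if the mug is pushed hard (more than 15 N) (contact force between the fingers and mug above 15 N).
It fails at once if the mug's rim or handle is pinched between the fingers, or they reach into the mug ((horizontal distance between the grasp point and mug below 0.044 m and z of the grasp point in the frame of mug below 0.078 m) or (horizontal distance between the grasp point and mug_handle below 0.008 m and z of the grasp point in the frame of mug_handle below 0.03 m)).
It fails at once if another thing on the table is moved (distance of any of white_mug, tumbler, glaze_bowl, bottle, brush, pencil, phone, sponge from where it was at the start of the episode above 0.015 m).
It also fails if it takes over 58 s, if anything falls off the work surface, if the arm or the gripper's body presses on something with over 40 N, if the wrist force passes 120 N, or if a joint passes its speed limit or range.

## Working session

There is one attempt and no reset: what is moved stays moved. The work goes in short steps, Python scripts to look and compute and a shell command to move; the robot and the scene stay as the last step left them, time stands still between calls to the robot, and variables do not carry over. Pictures are saved under pics/ and viewed, at most 10 in all, crops included, and the job is handed in when it is done.

```bash
mkdir -p pics
cat > h.py <<'E'
import numpy as np, cv2
from rig import *
def deproj(c,u,v,z=None,d=None):
    # world point of pixel at world height z or depth d
    T=np.linalg.inv(c["camera_from_world"])
    r=np.array([(u-c["cx"])/c["fx"],-(v-c["cy"])/c["fy"],-1.])
    o=T[:3,3]; w=T[:3,:3]@r
    s=d if d is not None else (z-o[2])/w[2]
    return o+s*w
E
python3 - <<'E'
from h import *
s=sense();print(s["time_s"],s["eef_pos"],s["ee_rot"],s["force"])
for n in("scene","top"):
    c=capture(n);cv2.imwrite(f"pics/{n}0.png",c["color"][:,:,::-1])
    print(n,[k for k in c], c["fx"],np.linalg.inv(c["camera_from_world"])[:3,3].round())
    for q,z in(("banding_wheel",0),("mug",75),("bare_patch",153),("mug_handle",121),("white_mug",0),("tumbler",0),("glaze_bowl",0),("bottle",0),("brush",4),("phone",0)):
        print(q,[(round(r["conf"],2),np.round(r["centre"]).tolist(),deproj(c,*r["centre"],z=z)[:2].round().tolist()) for r in place_of(q,n)[:3]])
E
```

```text
0.0 [133.69730023 507.35609951 198.50066155] [-2.50316057e-04  1.28554269e-01  9.91702226e-01 -6.57178694e-04] [-0.13317237  0.42663951  0.99096151]
scene ['color', 'depth', 'fx', 'fy', 'cx', 'cy', 'camera_from_world'] 550.7885183700483 [1193. -695.  775.]
banding_wheel [(0.95, [329.0, 298.0], [598.0, 39.0])]
mug [(0.88, [197.0, 281.0], [415.0, -172.0]), (0.86, [328.0, 270.0], [596.0, 37.0]), (0.74, [320.0, 227.0], [471.0, 157.0])]
bare_patch [(0.94, [208.0, 256.0], [455.0, -164.0]), (0.76, [258.0, 399.0], [786.0, -348.0]), (0.6, [316.0, 245.0], [588.0, 6.0])]
mug_handle [(0.86, [288.0, 215.0], [428.0, 91.0]), (0.75, [213.0, 245.0], [394.0, -104.0]), (0.69, [295.0, 383.0], [786.0, -271.0])]
white_mug [(0.89, [380.0, 262.0], [604.0, 223.0])]
tumbler [(0.56, [254.0, 336.0], [564.0, -156.0])]
glaze_bowl [(0.84, [405.0, 306.0], [741.0, 125.0])]
bottle [(0.65, [150.0, 413.0], [567.0, -410.0])]
brush [(0.78, [267.0, 278.0], [448.0, -4.0]), (0.6, [312.0, 248.0], [445.0, 156.0])]
phone [(0.84, [124.0, 333.0], [357.0, -325.0]), (0.72, [152.0, 412.0], [570.0, -407.0])]
top ['color', 'depth', '
[... 237 characters left out ...]
00.0], [409.0, 221.0])]
bare_patch [(0.96, [320.0, 216.0], [594.0, -1.0]), (0.91, [214.0, 314.0], [376.0, 244.0]), (0.88, [361.0, 312.0], [372.0, -86.0])]
mug_handle [(0.95, [337.0, 338.0], [314.0, -32.0]), (0.91, [404.0, 167.0], [712.0, -207.0]), (0.78, [309.0, 185.0], [675.0, 22.0])]
white_mug [(0.79, [229.0, 230.0], [594.0, 239.0])]
tumbler [(0.91, [381.0, 235.0], [567.0, -159.0])]
glaze_bowl [(0.65, [275.0, 170.0], [753.0, 115.0])]
bottle [(0.56, [478.0, 233.0], [566.0, -411.0]), (0.48, [306.0, 225.0], [600.0, 35.0])]
brush [(0.67, [320.0, 288.0], [435.0, 5.0])]
phone [(0.71, [450.0, 318.0], [350.0, -325.0]), (0.29, [149.0, 233.0], [590.0, 451.0]), (0.21, [227.0, 227.0], [600.0, 244.0])]
```

View pics/top0.png

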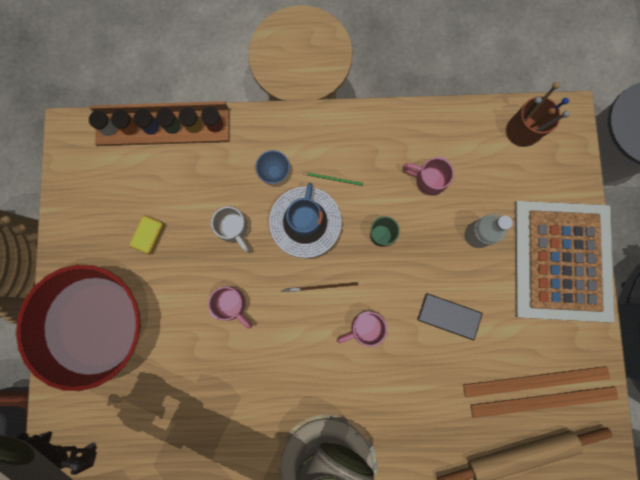

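View pics/scene0.png

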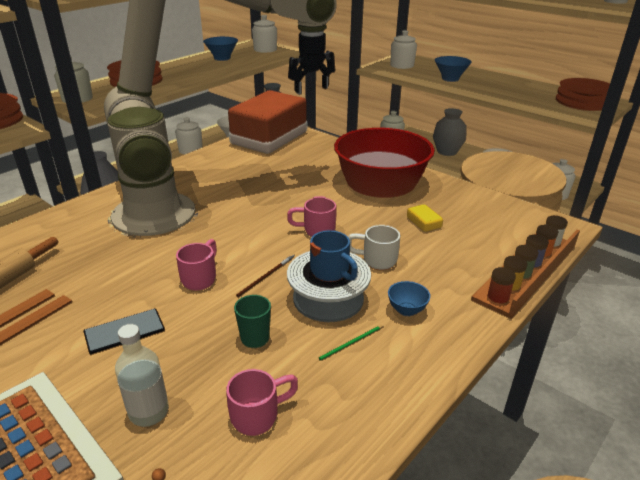

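The top view shows the blue mug on the wheel at (305,218), its handle pointing up (+x) at (309,188) and the brown patch at its right (320,216), facing -y. The scene view agrees, with the mug at (330,255) and the patch at (316,245).

Could be taken for the mug in the top view:
- Pink mugs at (435,175), (228,303) and (368,328).
- The white mug at (229,225).
- The blue bowl at (273,167).

I choose (305,218): it is blue, stands on the wheel and has the patch. So it needs about +95° of turn, anticlockwise, with the handle going from +x to +y.

```bash
cat >> h.py <<'E'
def cloud(c):
    v,u=np.mgrid[:480,:640]; d=c["depth"]
    T=np.linalg.inv(c["camera_from_world"])
    r=np.stack([(u-c["cx"])/c["fx"]*d,-(v-c["cy"])/c["fy"]*d,-d],-1)
    return r@T[:3,:3].T+T[:3,3]
def mug(c):
    P=cloud(c); hsv=cv2.cvtColor(c["color"],cv2.COLOR_RGB2HSV)
    near=(np.hypot(P[...,0]-597,P[...,1]-38)<110)&(c["depth"]>0)
    rim=P[near&(P[...,2]>146)&(P[...,2]<160)]
    head=P[near&(P[...,2]>65)&(P[...,2]<85)]
    (hx,hy),hr=cv2.minEnclosingCircle(head[:,:2].astype(np.float32))
    ct,r=cv2.minEnclosingCircle(rim[:,:2].astype(np.float32))
    br=P[near&(P[...,2]>130)&((hsv[...,0]<20)|(hsv[...,0]>165))&(hsv[...,1]>80)]
    hd=P[near&(P[...,2]>110)&(P[...,2]<150)&(np.hypot(P[...,0]-ct[0],P[...,1]-ct[1])>55)]
    f=lambda p:(np.degrees(np.arctan2(*(p[:,:2].mean(0)-ct)[::-1])).round(1),p.mean(0).round(),len(p))
    print("wheel",np.round((hx,hy,hr)),"mug",np.round(ct),round(r),"rimz",np.median(rim[:,2]).round(),"headz",np.median(head[:,2]).round(),"patch",f(br) if len(br) else 0,"handle",f(hd) if len(hd) else 0)
E
python3 - <<'E'
from h import *
for n in("top","scene"):
    c=capture(n);mug(c)
    if n=="scene":cv2.imwrite("pics/crop.png",cv2.resize(c["color"][200:330,260:430,::-1],None,fx=4,fy=4))
E
```

```text
wheel [597.  38.  90.] mug [610.  36.] 53 rimz 152.0 headz 73.0 patch (np.float64(-117.9), array([591.,  -0., 153.]), 35) handle (np.float64(-12.4), array([670.,  23., 140.]), 27)
wheel [599.  35.  92.] mug [612.  31.] 54 rimz 151.0 headz 73.0 patch (np.float64(-121.6), array([591.,  -3., 148.]), 97) handle (np.float64(-11.5), array([674.,  18., 130.]), 112)
```

View pics/crop.png

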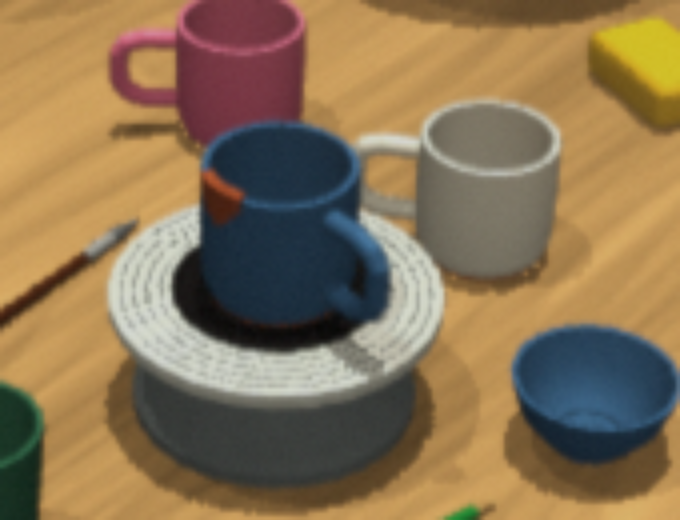

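The crop confirms it: brown patch at (222,195) on the blue rim, handle at (365,270). Wheel axis is at about (597,37), patch at about -99°, handle at about -11°. I'll travel over to the clockwise side of the handle with the fingers shut.

```bash
R='x'; python3 -m jog '[{"tx":-20,"ty":-12,"tz":-20,"jaw":1},{"tx":-49,"ty":-29,"tz":-10,"jaw":1},{"tx":-49,"ty":-29,"jaw":1},{"tx":-49,"ty":-29,"jaw":1},{"tx":-49,"ty":-29,"jaw":1}]' 20
python3 -m jog '[{"tx":-49,"ty":-29,"jaw":1},{"tx":-49,"ty":-29,"jaw":1},{"tx":-49,"ty":-29,"jaw":1},{"tx":-49,"ty":-29,"jaw":1},{"tx":-49,"ty":-29,"jaw":1}]'
python3 -m jog '[{"tx":-49,"ty":-29,"jaw":1},{"tx":-49,"ty":-29,"jaw":1},{"tx":-49,"ty":-29,"jaw":1},{"tx":-30,"ty":-14,"jaw":1},{"jaw":1}]'
python3 -m jog '[{"az":0.18,"jaw":1},{"az":0.18,"jaw":1},{"az":0.18,"jaw":1},{"az":0.18,"jaw":1},{"az":0.18,"jaw":1}]'
python3 -m jog '[{"az":0.18,"jaw":1},{"az":0.18,"jaw":1},{"az":0.18,"jaw":1},{"az":0.13,"jaw":1},{"jaw":1}]'
python3 -c "
from rig import *
s=sense();print(s['joints'],s['eef_pos'],s['ee_rot'],s['force'])"
```

```text
[ 1.08962649e+00  3.12874432e-01  1.49770001e+00 -2.92534895e-06
  1.33098423e+00 -2.23368208e-01] [133.85275034 507.66017171 199.10726108] [7.19585347e-06 1.28543810e-01 9.91703831e-01 1.54571338e-05] [-0.0430997   0.63449799 -0.20793587]schema error: expected keys tx, ty, tz, ax, ay, az, jaw
schema error: expected keys tx, ty, tz, ax, ay, az, jaw
schema error: expected keys tx, ty, tz, ax, ay, az, jaw
schema error: expected keys tx, ty, tz, ax, ay, az, jaw
schema error: expected keys tx, ty, tz, ax, ay, az, jaw
```

```bash
python3 -m jog '[{"tx":-20,"ty":-12,"tz":-20,"ax":0,"ay":0,"az":0,"jaw":1},{"tx":-49,"ty":-29,"tz":-10,"ax":0,"ay":0,"az":0,"jaw":1},{"tx":-49,"ty":-29,"tz":0,"ax":0,"ay":0,"az":0,"jaw":1},{"tx":-49,"ty":-29,"tz":0,"ax":0,"ay":0,"az":0,"jaw":1},{"tx":-49,"ty":-29,"tz":0,"ax":0,"ay":0,"az":0,"jaw":1}]' 20
```

```text
time_s: 1.82
eef_pos: [311.1, 327.4, 229.3]
ee_rot: [0.0, 0.128, 0.992, 0.0]
force: [0.4, 0.9, 0.1]
grip_width: -0.001
grip_force: 0.0
```

```bash
python3 -m jog '[{"tx":-49,"ty":-29,"tz":0,"ax":0,"ay":0,"az":0,"jaw":1},{"tx":-49,"ty":-29,"tz":0,"ax":0,"ay":0,"az":0,"jaw":1},{"tx":-49,"ty":-29,"tz":0,"ax":0,"ay":0,"az":0,"jaw":1},{"tx":-49,"ty":-29,"tz":0,"ax":0,"ay":0,"az":0,"jaw":1},{"tx":-49,"ty":-29,"tz":0,"ax":0,"ay":0,"az":0,"jaw":1}]'
```

```text
time_s: 2.45
eef_pos: [511.2, 124.6, 229.2]
ee_rot: [0.0, 0.129, 0.992, 0.0]
force: [0.4, 0.2, 0.2]
grip_width: 0.002
grip_force: 0.0
```

```bash
python3 -m jog '[{"tx":0,"ty":0,"tz":0,"ax":0,"ay":0,"az":0.18,"jaw":1},{"tx":0,"ty":0,"tz":0,"ax":0,"ay":0,"az":0.18,"jaw":1},{"tx":0,"ty":0,"tz":0,"ax":0,"ay":0,"az":0.18,"jaw":1},{"tx":0,"ty":0,"tz":0,"ax":0,"ay":0,"az":0.18,"jaw":1},{"tx":0,"ty":0,"tz":0,"ax":0,"ay":0,"az":0.18,"jaw":1}]'
python3 -m jog '[{"tx":0,"ty":0,"tz":0,"ax":0,"ay":0,"az":0.18,"jaw":1},{"tx":0,"ty":0,"tz":0,"ax":0,"ay":0,"az":0.18,"jaw":1},{"tx":0,"ty":0,"tz":0,"ax":0,"ay":0,"az":0.18,"jaw":1},{"tx":0,"ty":0,"tz":0,"ax":0,"ay":0,"az":0.13,"jaw":1},{"tx":0,"ty":0,"tz":0,"ax":0,"ay":0,"az":0,"jaw":1}]'
cat >> h.py <<'E'
def to(x,y,z):
    from scipy.spatial.transform import Rotation as R
    s=sense();q=s["ee_rot"];M=R.from_quat([q[1],q[2],q[3],q[0]])
    print("t",s["time_s"],"tcp",s["eef_pos"].round(1) if hasattr(s["eef_pos"],'round') else s["eef_pos"],"F",np.round(s["force"],1),"j6",s["joints"][5]," shift",M.inv().apply(np.array([x,y,z])-s["eef_pos"]).round(1),"toolx",M.as_matrix()[:,0].round(3))
E
python3 -c "
from h import *
to(655,-15,230)"
```

```text
time_s: 3.08
eef_pos: [510.0, 126.1, 229.1]
ee_rot: [-0.0, 0.55, 0.835, -0.0]
force: [-0.6, -0.5, 0.5]
grip_width: -0.001
grip_force: 0.0
time_s: 3.7
eef_pos: [510.0, 126.1, 229.1]
ee_rot: [0.0, 0.792, 0.611, -0.0]
force: [-0.4, 0.2, 0.3]
grip_width: -0.005
grip_force: 0.0
t 3.7 tcp [510.  126.1 229.1] F [-0.4  0.2  0.3] j6 0.2750691436511315  shift [-99.9 176.   -0.9] toolx [ 0.253  0.967 -0.   ]
```

```bash
python3 -m jog '[{"tx":-20,"ty":36,"tz":0,"ax":0,"ay":0,"az":0,"jaw":1},{"tx":-25,"ty":45,"tz":0,"ax":0,"ay":0,"az":0,"jaw":1},{"tx":-25,"ty":45,"tz":0,"ax":0,"ay":0,"az":0,"jaw":1},{"tx":-30,"ty":50,"tz":0,"ax":0,"ay":0,"az":0,"jaw":1},{"tx":0,"ty":0,"tz":0,"ax":0,"ay":0,"az":0,"jaw":1}]'
python3 -m jog '[{"tx":0,"ty":0,"tz":20,"ax":0,"ay":0,"az":0,"jaw":1},{"tx":0,"ty":0,"tz":35,"ax":0,"ay":0,"az":0,"jaw":1},{"tx":0,"ty":0,"tz":35,"ax":0,"ay":0,"az":0,"jaw":1},{"tx":0,"ty":0,"tz":28,"ax":0,"ay":0,"az":0,"jaw":1},{"tx":0,"ty":0,"tz":0,"ax":0,"ay":0,"az":0,"jaw":1}]'
python3 - <<'E'
from h import *
to(655,-15,110)
c=capture("scene");cv2.imwrite("pics/a.png",cv2.resize(c["color"][150:340,220:440,::-1],None,fx=3,fy=3))
E
```

```text
time_s: 4.32
eef_pos: [656.1, -18.3, 226.9]
ee_rot: [-0.001, 0.792, 0.61, -0.001]
force: [-1.4, -0.6, -1.2]
grip_width: 0.001
grip_force: 0.0
time_s: 4.95
eef_pos: [653.5, -14.3, 109.6]
ee_rot: [-0.002, 0.791, 0.612, -0.001]
force: [-0.5, 1.3, -0.1]
grip_width: -0.001
grip_force: 0.0
t 4.95 tcp [653.5 -14.3 109.6] F [-0.5  1.3 -0.1] j6 0.05353289846562076  shift [-0.3  1.7 -0.4] toolx [ 0.252  0.968 -0.   ]
```

View pics/a.png

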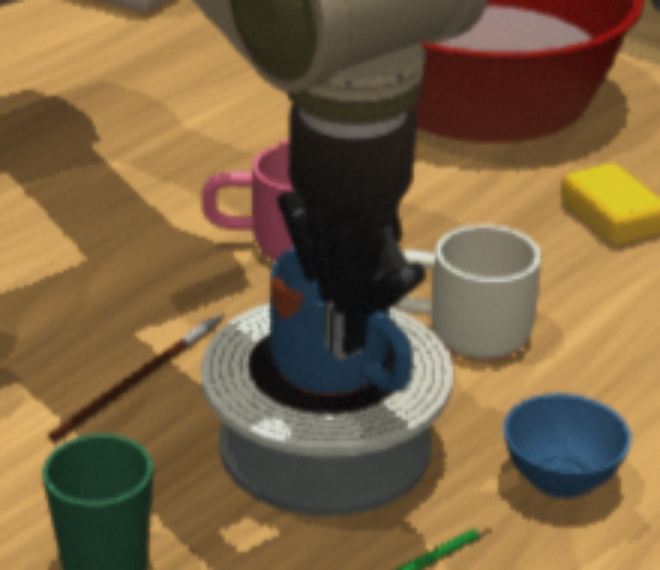

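The fingers are at (340,330) in this crop, beside the handle at (390,360) and clear of it. I'll close in slowly.

```bash
python3 -m jog '[{"tx":4.5,"ty":1.9,"tz":-1,"ax":0,"ay":0,"az":0,"jaw":1},{"tx":4.5,"ty":1.9,"tz":-1,"ax":0,"ay":0,"az":0,"jaw":1},{"tx":4.5,"ty":1.9,"tz":-1,"ax":0,"ay":0,"az":0,"jaw":1},{"tx":4.5,"ty":1.9,"tz":-1,"ax":0,"ay":0,"az":0,"jaw":1},{"tx":4.5,"ty":1.9,"tz":0,"ax":0,"ay":0,"az":0,"jaw":1}]'
python3 -m jog '[{"tx":4.6,"ty":0.6,"tz":0,"ax":0,"ay":0,"az":-0.06,"jaw":1},{"tx":4.6,"ty":0.6,"tz":0,"ax":0,"ay":0,"az":-0.06,"jaw":1},{"tx":4.6,"ty":0.6,"tz":0,"ax":0,"ay":0,"az":-0.06,"jaw":1},{"tx":4.6,"ty":0.6,"tz":0,"ax":0,"ay":0,"az":-0.06,"jaw":1},{"tx":4.6,"ty":0.6,"tz":0,"ax":0,"ay":0,"az":-0.06,"jaw":1}]'
python3 - <<'E'
from h import *
to(597,37,150)
p=sense()["eef_pos"];print(np.hypot(p[0]-597,p[1]-37),np.degrees(np.arctan2(p[1]-37,p[0]-597)))
for n in("scene","top"):
    mug(capture(n))
E
```

```text
time_s: 5.62
eef_pos: [670.0, 4.3, 115.2]
ee_rot: [0.0, 0.792, 0.611, 0.0]
force: [-0.4, 0.1, 0.2]
grip_width: 0.0
grip_force: 0.0
time_s: 6.25
eef_pos: [675.9, 26.6, 115.0]
ee_rot: [-0.0, 0.691, 0.723, -0.0]
force: [-0.3, -0.0, 0.8]
grip_width: -0.003
grip_force: 0.0
t 6.25 tcp [675.9  26.6 115. ] F [-0.3 -0.   0.8] j6 -0.1783957329256439  shift [ 13.9 -78.4 -35. ] toolx [-0.045  0.999  0.   ]
79.61515470709392 -7.4997762858746295
wheel [599.  35.  92.] mug [625.  30.] 67 rimz 151.0 headz 73.0 patch (np.float64(-50.8), array([652.,  -4., 289.]), 774) handle (np.float64(152.4), array([584.,  51., 130.]), 402)
wheel [587. -17.  69.] mug [0. 0.] 0 rimz nan headz 72.0 patch (np.float64(6.1), array([615.,  65., 414.]), 59) handle 0
  return _methods._mean(a, axis=axis, dtype=dtype,
  ret = ret.dtype.type(ret / rcount)
```

```bash
python3 -m jog '[{"tx":4.6,"ty":0.6,"tz":0,"ax":0,"ay":0,"az":-0.06,"jaw":1},{"tx":4.6,"ty":0.6,"tz":0,"ax":0,"ay":0,"az":-0.06,"jaw":1},{"tx":4.6,"ty":0.6,"tz":0,"ax":0,"ay":0,"az":-0.06,"jaw":1},{"tx":4.6,"ty":0.6,"tz":0,"ax":0,"ay":0,"az":-0.06,"jaw":1},{"tx":4.6,"ty":0.6,"tz":0,"ax":0,"ay":0,"az":-0.06,"jaw":1}]'
python3 -m jog '[{"tx":4.6,"ty":0.6,"tz":0,"ax":0,"ay":0,"az":-0.06,"jaw":1},{"tx":4.6,"ty":0.6,"tz":0,"ax":0,"ay":0,"az":-0.06,"jaw":1},{"tx":4.6,"ty":0.6,"tz":0,"ax":0,"ay":0,"az":-0.06,"jaw":1},{"tx":4.6,"ty":0.6,"tz":0,"ax":0,"ay":0,"az":-0.06,"jaw":1},{"tx":4.6,"ty":0.6,"tz":0,"ax":0,"ay":0,"az":-0.06,"jaw":1}]'
python3 - <<'E'
from h import *
to(597,37,150)
p=sense()["eef_pos"];print(np.hypot(p[0]-597,p[1]-37),np.degrees(np.arctan2(p[1]-37,p[0]-597)))
c=capture("scene");cv2.imwrite("pics/b.png",cv2.resize(c["color"][150:340,220:440,::-1],None,fx=3,fy=3))
E
```

```text
time_s: 6.98
eef_pos: [675.1, 49.4, 115.0]
ee_rot: [-0.0, 0.576, 0.818, -0.0]
force: [-0.3, -0.7, 0.1]
grip_width: 0.005
grip_force: 0.0
time_s: 7.6
eef_pos: [667.5, 71.3, 115.0]
ee_rot: [-0.0, 0.447, 0.894, -0.0]
force: [0.8, 0.1, -0.7]
grip_width: 0.002
grip_force: 0.0
t 7.6 tcp [667.5  71.3 115. ] F [ 0.8  0.1 -0.7] j6 -0.7111047302990923  shift [ 14.9 -76.9 -35. ] toolx [-0.6  0.8  0. ]
78.35680498055955 25.926524064857453
```

View pics/b.png

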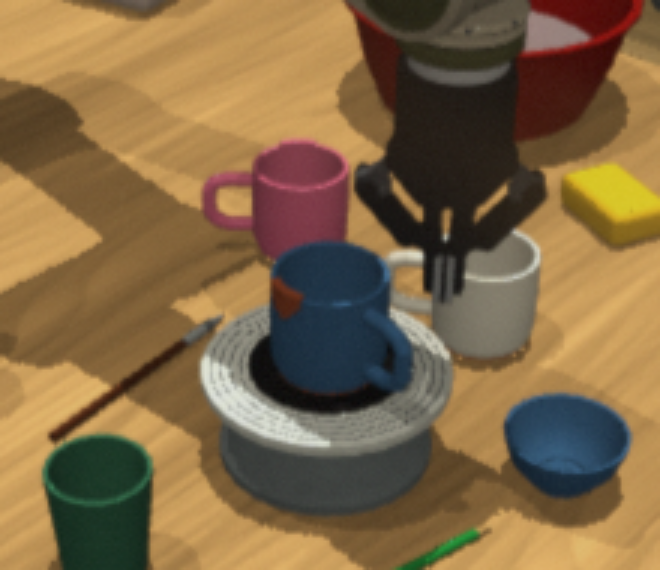

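Unexpected: the handle at (390,355) hasn't moved, while the fingertips show at (445,295), already past it. I'll check how the tip projects.

Run:
```python
from h import *
def pr(c,p):
    q=c["camera_from_world"]@np.r_[p,1]; return np.round([c["cx"]+c["fx"]*q[0]/-q[2],c["cy"]-c["fy"]*q[1]/-q[2],-q[2]])
p=sense()["eef_pos"]
for n in("scene","top"):
    c=capture(n);print(n,pr(c,p),"a:",pr(c,[653,-14,110]),"handle",pr(c,[673,20,121]),"mugtop",pr(c,[597,37,153]),"T",np.linalg.inv(c["camera_from_world"]).round(3).tolist())
    print({k:c[k] for k in c if k not in("color","depth","camera_from_world")})
    if n=="scene":
        P=cloud(c);print("tip px",P[246,368].round(),P[240,364].round(),"handle",P[268,354].round(),"rim",P[235,330].round())
    else: cv2.imwrite("pics/t.png",cv2.resize(c["color"][130:330,180:420,::-1],None,fx=3,fy=3)); mug(c)
```

```text
scene [ 366.  261. 1134.] a: [ 334.  279. 1092.] handle [ 353.  271. 1096.] mugtop [ 329.  240. 1129.] T [[0.747, -0.379, 0.546, 1192.84], [0.665, 0.428, -0.612, -695.14], [-0.002, 0.82, 0.572, 775.167], [0.0, 0.0, 0.0, 1.0]]
{'fx': 550.7885183700483, 'fy': 550.7885183700483, 'cx': 308.3840990965729, 'cy': 254.2345648218023}
tip px [676.  62. 160.] [666.  62. 171.] handle [677.  17. 131.] rim [576.  65. 143.]
top [ 289.  190. 1136.] a: [ 325.  195. 1137.] handle [ 310.  186. 1130.] mugtop [ 304.  215. 1087.] T [[-0.027, 0.989, -0.143, 387.559], [-0.999, -0.029, -0.014, 4.857], [-0.018, 0.142, 0.99, 1221.204], [0.0, 0.0, 0.0, 1.0]]
{'fx': 471.5612843227678, 'fy': 471.5612843227678, 'cx': 311.8618997646452, 'cy': 238.51139822134397}
wheel [596.  30.  89.] mug [596.  30.] 40 rimz 153.0 headz 73.0 patch (np.float64(-24.7), array([628.,  16., 281.]), 72) handle (np.float64(-9.2), array([670.,  18., 138.]), 6)
```

View pics/t.png

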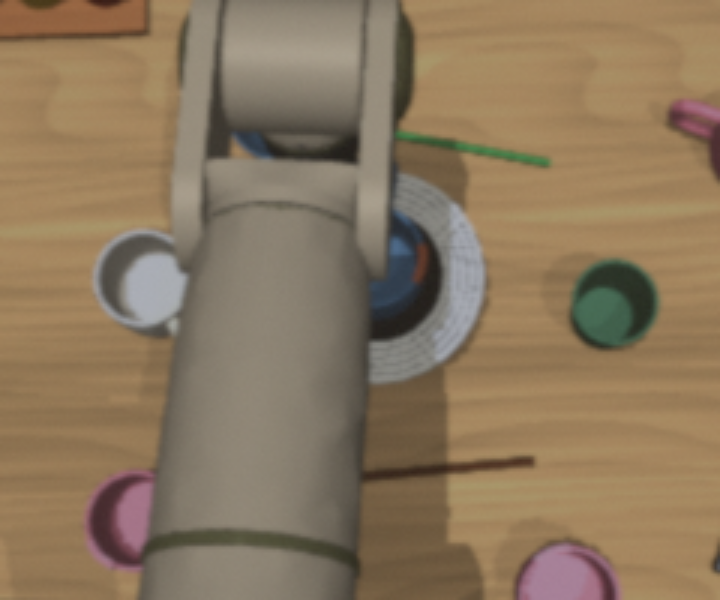

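The top view shows the mug still at (400,265), with the patch facing right at (420,265). In the scene view the tip sits higher than its reported z, so it slid over the handle. I'll measure the tip height.

Run:
```python
from h import *
from scipy.spatial.transform import Rotation as R
c=capture("scene");P=cloud(c)
for r in range(236,258,2): print(r,[(u,P[r,u].round().astype(int).tolist(),c["color"][r,u].tolist()) for u in (363,366,370)])
s=sense();w=capture("wrist");q=s["ee_rot"]
M=R.from_quat([q[1],q[2],q[3],q[0]]).as_matrix();T=np.eye(4);T[:3,:3]=M;T[:3,3]=s["eef_pos"];
w["camera_from_world"]=np.linalg.inv(T@w["mount"]);W=cloud(w)
ok=w["depth"]>0;z=W[...,2][ok];h,e=np.histogram(z,bins=np.arange(-60,200,10));print(list(zip(e[:-1],h)))
print(w["mount"].round(2).tolist())
cv2.imwrite("pics/w.png",w["color"][:,:,::-1])
```

```text
236 [(363, [664, 60, 180], [23, 19, 20]), (366, [671, 59, 184], [80, 79, 75]), (370, [678, 63, 185], [79, 77, 73])]
238 [(363, [663, 61, 175], [24, 24, 21]), (366, [670, 61, 178], [81, 79, 76]), (370, [678, 64, 179], [83, 82, 78])]
240 [(363, [664, 60, 171], [24, 22, 23]), (366, [673, 59, 175], [78, 77, 74]), (370, [679, 63, 176], [79, 76, 73])]
242 [(363, [665, 59, 167], [28, 25, 24]), (366, [673, 58, 171], [77, 75, 71]), (370, [679, 64, 170], [77, 76, 72])]
244 [(363, [665, 60, 161], [26, 26, 25]), (366, [672, 61, 164], [77, 75, 72]), (370, [678, 65, 165], [75, 73, 70])]
246 [(363, [664, 61, 156], [40, 34, 32]), (366, [674, 59, 161], [76, 75, 71]), (370, [679, 64, 161], [78, 77, 74])]
248 [(363, [536, 245, -1], [153, 118, 76]), (366, [674, 59, 156], [60, 60, 57]), (370, [679, 65, 156], [85, 81, 78])]
250 [(363, [566, 204, 28], [134, 123, 100]), (366, [674, 59, 152], [69, 67, 60]), (370, [680, 64, 152], [95, 91, 83])]
252 [(363, [569, 200, 26], [137, 130, 114]), (366, [586, 188, 40], [98, 94, 82]), (370, [599, 185, 47], [111, 107, 93])]
254 [(363, [568, 201, 19], [119, 106, 86]), (3
[... 402 characters left out ...]
106810)), (np.int64(10), np.int64(3857)), (np.int64(20), np.int64(3397)), (np.int64(30), np.int64(3367)), (np.int64(40), np.int64(5120)), (np.int64(50), np.int64(1628)), (np.int64(60), np.int64(1535)), (np.int64(70), np.int64(43036)), (np.int64(80), np.int64(9271)), (np.int64(90), np.int64(2964)), (np.int64(100), np.int64(4435)), (np.int64(110), np.int64(4018)), (np.int64(120), np.int64(4545)), (np.int64(130), np.int64(5408)), (np.int64(140), np.int64(6844)), (np.int64(150), np.int64(10587)), (np.int64(160), np.int64(1080)), (np.int64(170), np.int64(1244)), (np.int64(180), np.int64(1570))]
[[0.0, 0.96, 0.29, 75.63], [1.0, -0.0, -0.0, -0.38], [0.0, 0.29, -0.96, -175.29], [0.0, 0.0, 0.0, 1.0]]
```

View pics/w.png

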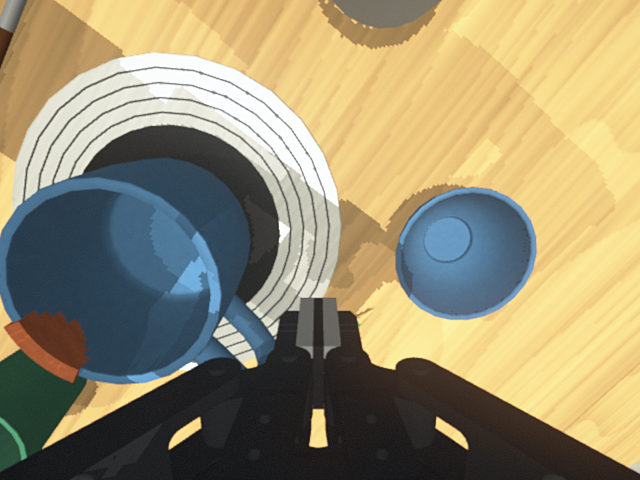

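Run:
```python
from h import *
w=capture("wrist");print(w["fx"],w["cy"],sense()["joints"],sense()["grip_width"])
w["camera_from_world"]=np.linalg.inv(w["mount"]);W=cloud(w)
for r in range(292,380,8): print(r,[W[r,u].round().tolist() for u in(308,318,330,345)])
```

```text
409.5678963971146 242.0815068659161 [-6.81143437e-02  7.05339889e-01  1.10678059e+00 -7.80932538e-05
  1.32938488e+00 -7.09504255e-01] 2.1550087776316498e-05
292 [[-21.0, -6.0, 42.0], [-21.0, -0.0, 42.0], [-53.0, 9.0, 115.0], [-53.0, 20.0, 115.0]]
300 [[12.0, -4.0, -39.0], [12.0, -0.0, -39.0], [12.0, 4.0, -39.0], [-60.0, 21.0, 115.0]]
308 [[11.0, -4.0, -45.0], [12.0, -0.0, -45.0], [12.0, 4.0, -45.0], [-67.0, 21.0, 115.0]]
316 [[12.0, -4.0, -52.0], [12.0, -0.0, -52.0], [12.0, 4.0, -52.0], [8.0, 9.0, -44.0]]
324 [[11.0, -4.0, -56.0], [11.0, -0.0, -56.0], [13.0, 3.0, -58.0], [8.0, 9.0, -50.0]]
332 [[11.0, -3.0, -61.0], [12.0, -0.0, -62.0], [12.0, 3.0, -62.0], [8.0, 9.0, -56.0]]
340 [[12.0, -3.0, -67.0], [12.0, -0.0, -67.0], [12.0, 3.0, -67.0], [8.0, 8.0, -59.0]]
348 [[11.0, -3.0, -70.0], [11.0, -0.0, -70.0], [11.0, 3.0, -70.0], [15.0, 7.0, -76.0]]
356 [[13.0, -3.0, -77.0], [9.0, -0.0, -71.0], [13.0, 3.0, -76.0], [15.0, 7.0, -80.0]]
364 [[13.0, -3.0, -81.0], [6.0, -0.0, -70.0], [13.0, 3.0, -81.0], [13.0, 7.0, -81.0]]
372 [[12.0, -3.0, -83.0], [3.0, -0.0, -69.0], [13.0, 3.0, -84.0], [13.0, 7.0, -84.0]]
```

Both cameras put the physical fingertip about 36 mm behind the reported TCP. The wrist view (fingers at (318,298), mug at (110,280)) confirms the mug is untouched and unmoved. I'll go back over the handle and lower to reported z ≈ 78, which puts the tip at about 114.

```bash
python3 -m jog '[{"tx":0,"ty":0,"tz":-20,"ax":0,"ay":0,"az":0,"jaw":1},{"tx":0,"ty":0,"tz":-25,"ax":0,"ay":0,"az":0,"jaw":1},{"tx":-20,"ty":-20,"tz":0,"ax":0,"ay":0,"az":0,"jaw":1},{"tx":-21,"ty":-21,"tz":0,"ax":0,"ay":0,"az":0,"jaw":1},{"tx":-20,"ty":-20,"tz":0,"ax":0,"ay":0,"az":0,"jaw":1}]'
python3 -m jog '[{"tx":0,"ty":0,"tz":0,"ax":0,"ay":0,"az":0.18,"jaw":1},{"tx":0,"ty":0,"tz":0,"ax":0,"ay":0,"az":0.18,"jaw":1},{"tx":0,"ty":0,"tz":0,"ax":0,"ay":0,"az":0.18,"jaw":1},{"tx":0,"ty":0,"tz":0,"ax":0,"ay":0,"az":0.18,"jaw":1},{"tx":0,"ty":0,"tz":0,"ax":0,"ay":0,"az":0.18,"jaw":1}]'
python3 -c "
from h import *
to(654,-15,78)
mug(capture('scene'))"
```

```text
time_s: 8.52
eef_pos: [655.1, -15.3, 160.1]
ee_rot: [0.0, 0.448, 0.894, -0.0]
force: [0.3, -0.0, -0.2]
grip_width: -0.003
grip_force: 0.0
time_s: 9.15
eef_pos: [655.3, -14.3, 160.1]
ee_rot: [0.0, 0.794, 0.608, -0.0]
force: [0.1, 0.9, 0.3]
grip_width: 0.001
grip_force: 0.0
t 9.15 tcp [655.3 -14.3 160.1] F [0.1 0.9 0.3] j6 0.06393381583788786  shift [-1.  -1.1 82.1] toolx [ 0.261  0.965 -0.   ]
wheel [599.  35.  91.] mug [616.  31.] 58 rimz 151.0 headz 73.0 patch (np.float64(-64.5), array([643., -26., 314.]), 776) handle (np.float64(4.1), array([629.,  32., 129.]), 180)
```

```bash
python3 -m jog '[{"tx":0,"ty":0,"tz":25,"ax":0,"ay":0,"az":0,"jaw":1},{"tx":0,"ty":0,"tz":30,"ax":0,"ay":0,"az":0,"jaw":1},{"tx":0,"ty":0,"tz":14,"ax":0,"ay":0,"az":0,"jaw":1},{"tx":0,"ty":0,"tz":10,"ax":0,"ay":0,"az":0,"jaw":1},{"tx":0,"ty":0,"tz":0,"ax":0,"ay":0,"az":0,"jaw":1}]'
python3 -m jog '[{"tx":4.5,"ty":1.9,"tz":0,"ax":0,"ay":0,"az":0,"jaw":1},{"tx":4.5,"ty":1.9,"tz":0,"ax":0,"ay":0,"az":0,"jaw":1},{"tx":4.5,"ty":1.9,"tz":0,"ax":0,"ay":0,"az":0,"jaw":1},{"tx":4.5,"ty":1.9,"tz":0,"ax":0,"ay":0,"az":0,"jaw":1},{"tx":4.5,"ty":1.9,"tz":0,"ax":0,"ay":0,"az":0,"jaw":1}]'
python3 -m jog '[{"tx":4.6,"ty":0.6,"tz":0,"ax":0,"ay":0,"az":-0.06,"jaw":1},{"tx":4.6,"ty":0.6,"tz":0,"ax":0,"ay":0,"az":-0.06,"jaw":1},{"tx":4.6,"ty":0.6,"tz":0,"ax":0,"ay":0,"az":-0.06,"jaw":1},{"tx":4.6,"ty":0.6,"tz":0,"ax":0,"ay":0,"az":-0.06,"jaw":1},{"tx":4.6,"ty":0.6,"tz":0,"ax":0,"ay":0,"az":-0.06,"jaw":1}]'
python3 - <<'E'
from h import *
to(597,37,150)
p=sense()["eef_pos"];print(np.hypot(p[0]-597,p[1]-37),np.degrees(np.arctan2(p[1]-37,p[0]-597)))
c=capture("scene");cv2.imwrite("pics/d.png",cv2.resize(c["color"][150:340,220:440,::-1],None,fx=3,fy=3))
E
```

```text
time_s: 9.82
eef_pos: [655.3, -14.2, 81.1]
ee_rot: [-0.0, 0.792, 0.611, -0.0]
force: [-0.4, 0.0, 0.0]
grip_width: -0.001
grip_force: 0.0
time_s: 10.45
eef_pos: [670.3, 5.5, 81.1]
ee_rot: [-0.0, 0.792, 0.611, -0.0]
force: [0.5, -0.9, 0.2]
grip_width: -0.002
grip_force: 0.2
time_s: 11.08
eef_pos: [676.4, 27.8, 81.1]
ee_rot: [0.0, 0.691, 0.723, -0.0]
force: [-0.1, -1.0, -0.4]
grip_width: -0.006
grip_force: 0.1
t 11.075 tcp [676.4  27.8  81.1] F [-0.1 -1.  -0.4] j6 -0.1765574926202354  shift [ 12.8 -78.9 -68.9] toolx [-0.045  0.999 -0.   ]
79.96305682401702 -6.635229716409016
```

View pics/d.png

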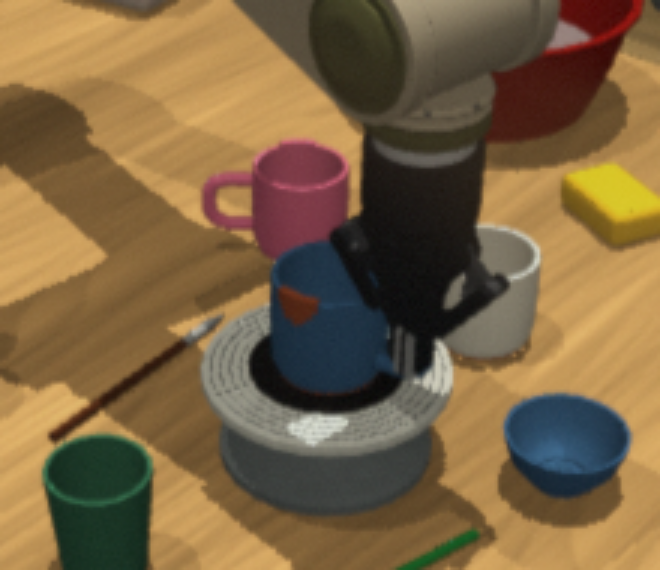

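The mug is turning: the patch has moved to (298,305) and the handle sits against the finger at (400,350). Force is about 1 N. Carry on.

```bash
python3 -m jog '[{"tx":4.6,"ty":0.7,"tz":0,"ax":0,"ay":0,"az":-0.06,"jaw":1},{"tx":4.6,"ty":0.6,"tz":0,"ax":0,"ay":0,"az":-0.06,"jaw":1},{"tx":4.6,"ty":0.6,"tz":0,"ax":0,"ay":0,"az":-0.06,"jaw":1},{"tx":4.6,"ty":0.6,"tz":0,"ax":0,"ay":0,"az":-0.06,"jaw":1},{"tx":4.6,"ty":0.6,"tz":0,"ax":0,"ay":0,"az":-0.06,"jaw":1}]'
python3 -m jog '[{"tx":4.6,"ty":0.6,"tz":0,"ax":0,"ay":0,"az":-0.06,"jaw":1},{"tx":4.6,"ty":0.6,"tz":0,"ax":0,"ay":0,"az":-0.06,"jaw":1},{"tx":4.6,"ty":0.6,"tz":0,"ax":0,"ay":0,"az":-0.06,"jaw":1},{"tx":4.6,"ty":0.6,"tz":0,"ax":0,"ay":0,"az":-0.06,"jaw":1},{"tx":4.6,"ty":0.6,"tz":0,"ax":0,"ay":0,"az":-0.06,"jaw":1}]'
cat >> h.py <<'E'
def patch(c):
    P=cloud(c); hsv=cv2.cvtColor(c["color"],cv2.COLOR_RGB2HSV)
    r=np.hypot(P[...,0]-597,P[...,1]-37)
    m=(r<50)&(P[...,2]>130)&(P[...,2]<158)&((hsv[...,0]<15)|(hsv[...,0]>165))&(hsv[...,1]>100)&(c["depth"]>0)
    if m.sum():
        p=P[m].mean(0);print("patch",p.round(),m.sum(),np.degrees(np.arctan2(p[1]-37,p[0]-597)).round(1))
E
python3 - <<'E'
from h import *
to(597,37,150)
p=sense()["eef_pos"];print(np.hypot(p[0]-597,p[1]-37),np.degrees(np.arctan2(p[1]-37,p[0]-597)))
patch(capture("scene"))
E
```

```text
time_s: 11.75
eef_pos: [675.7, 50.8, 81.1]
ee_rot: [0.0, 0.576, 0.818, -0.0]
force: [0.4, 0.2, -0.8]
grip_width: 0.001
grip_force: 0.1
time_s: 12.38
eef_pos: [668.1, 72.6, 81.1]
ee_rot: [0.0, 0.447, 0.895, 0.0]
force: [0.6, -0.1, -0.5]
grip_width: -0.0
grip_force: 0.1
t 12.375 tcp [668.1  72.6  81.1] F [ 0.6 -0.1 -0.5] j6 -0.7096469302548913  shift [ 14.2 -78.2 -68.9] toolx [-0.6  0.8 -0. ]
79.51620349593392 26.606441286434002
patch [623.   5. 148.] 121 -50.8
```

```bash
python3 -m jog '[{"tx":4.6,"ty":0.7,"tz":0,"ax":0,"ay":0,"az":-0.06,"jaw":1},{"tx":4.6,"ty":0.6,"tz":0,"ax":0,"ay":0,"az":-0.06,"jaw":1},{"tx":4.6,"ty":0.6,"tz":0,"ax":0,"ay":0,"az":-0.06,"jaw":1},{"tx":4.6,"ty":0.6,"tz":0,"ax":0,"ay":0,"az":-0.06,"jaw":1},{"tx":4.6,"ty":0.6,"tz":0,"ax":0,"ay":0,"az":-0.06,"jaw":1}]'
python3 -m jog '[{"tx":4.6,"ty":0.6,"tz":0,"ax":0,"ay":0,"az":-0.06,"jaw":1},{"tx":4.6,"ty":0.6,"tz":0,"ax":0,"ay":0,"az":-0.06,"jaw":1},{"tx":4.6,"ty":0.6,"tz":0,"ax":0,"ay":0,"az":-0.06,"jaw":1},{"tx":4.6,"ty":0.6,"tz":0,"ax":0,"ay":0,"az":-0.06,"jaw":1},{"tx":4.6,"ty":0.6,"tz":0,"ax":0,"ay":0,"az":-0.06,"jaw":1}]'
python3 - <<'E'
from h import *
to(597,37,150)
p=sense()["eef_pos"];print(np.hypot(p[0]-597,p[1]-37),np.degrees(np.arctan2(p[1]-37,p[0]-597)))
patch(capture("scene"))
E
```

```text
time_s: 13.05
eef_pos: [654.5, 91.2, 81.1]
ee_rot: [0.0, 0.309, 0.951, -0.0]
force: [1.0, 0.6, -0.3]
grip_width: 0.003
grip_force: 0.1
time_s: 13.68
eef_pos: [635.9, 105.0, 81.1]
ee_rot: [0.0, 0.163, 0.987, 0.0]
force: [0.0, 0.2, -0.9]
grip_width: 0.001
grip_force: 0.1
t 13.675 tcp [635.9 105.   81.1] F [ 0.   0.2 -0.9] j6 -1.2610994964410747  shift [ 14.9 -76.9 -68.9] toolx [-0.947  0.322 -0.   ]
78.30397664529741 60.21634123550633
patch [636.  23. 148.] 107 -19.3
```

```bash
python3 -m jog '[{"tx":4.6,"ty":0.6,"tz":0,"ax":0,"ay":0,"az":-0.06,"jaw":1},{"tx":4.6,"ty":0.6,"tz":0,"ax":0,"ay":0,"az":-0.06,"jaw":1},{"tx":4.6,"ty":0.6,"tz":0,"ax":0,"ay":0,"az":-0.06,"jaw":1},{"tx":4,"ty":0.6,"tz":0,"ax":0,"ay":0,"az":-0.06,"jaw":1},{"tx":2,"ty":0.3,"tz":0,"ax":0,"ay":0,"az":0,"jaw":1}]'
python3 -m jog '[{"tx":-4,"ty":0,"tz":0,"ax":0,"ay":0,"az":0,"jaw":1},{"tx":-10,"ty":3,"tz":0,"ax":0,"ay":0,"az":0,"jaw":1},{"tx":0,"ty":0,"tz":-30,"ax":0,"ay":0,"az":0,"jaw":1},{"tx":0,"ty":0,"tz":-40,"ax":0,"ay":0,"az":0,"jaw":1},{"tx":0,"ty":0,"tz":-30,"ax":0,"ay":0,"az":0,"jaw":1}]'
python3 - <<'E'
from h import *
c=capture("scene");patch(c);mug(c);to(636,37,170)
print([(r["conf"],deproj(c,*r["centre"],z=153).round()) for r in place_of("bare_patch","scene")[:3]])
cv2.imwrite("pics/e.png",cv2.resize(c["color"][150:340,220:440,::-1],None,fx=3,fy=3))
E
```

```text
time_s: 14.35
eef_pos: [617.2, 111.9, 81.1]
ee_rot: [0.0, 0.045, 0.999, -0.0]
force: [0.3, -0.5, 0.1]
grip_width: 0.003
grip_force: 0.0
time_s: 14.98
eef_pos: [632.0, 113.6, 182.9]
ee_rot: [0.001, 0.045, 0.999, 0.0]
force: [-0.2, -0.1, -0.2]
grip_width: 0.003
grip_force: 0.0
patch [637.  34. 149.] 88 -4.7
wheel [600.  33.  92.] mug [598.  47.] 52 rimz 151.0 headz 73.0 patch (np.float64(46.4), array([635.,  85., 283.]), 1070) handle (np.float64(85.0), array([604., 110., 127.]), 77)
t 15.025 tcp [633.3 113.6 187. ] F [-0.2  1.   4.1] j6 -1.48563408443184  shift [ -9.4 -76.   17.1] toolx [-0.996  0.089 -0.008]
[(0.83, array([457., 168., 153.])), (0.79, array([ 790., -349.,  153.])), (0.72, array([632.,  42., 153.]))]
```

View pics/e.png

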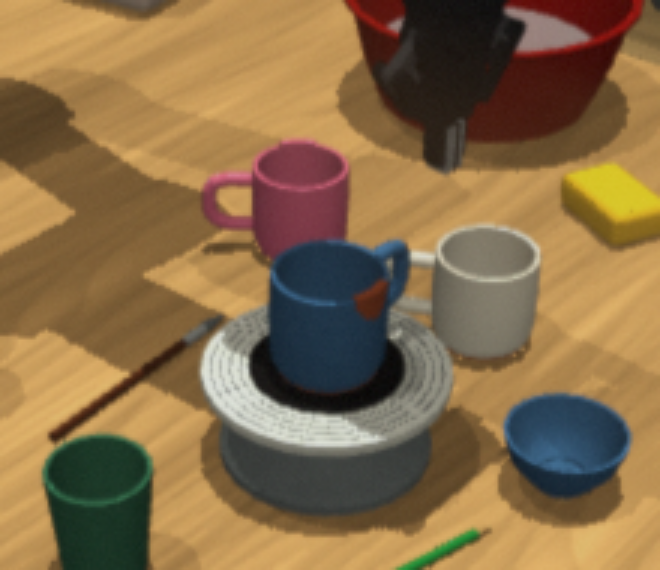

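The patch is at (372,298), facing away from the robot at about -4°. The mug is centred and upright, and its handle points to +y. Now I'll hover the fingertips above the patch.

```bash
python3 -m jog '[{"tx":-2,"ty":-15,"tz":0,"ax":0,"ay":0,"az":0,"jaw":1},{"tx":-3,"ty":-25,"tz":0,"ax":0,"ay":0,"az":0,"jaw":1},{"tx":-3,"ty":-25,"tz":7,"ax":0,"ay":0,"az":0,"jaw":1},{"tx":-1,"ty":-11,"tz":10,"ax":0,"ay":0,"az":0,"jaw":1},{"tx":0,"ty":0,"tz":0,"ax":0,"ay":0,"az":0,"jaw":1}]'
python3 - <<'E'
from h import *
c=capture("scene");patch(c);to(636,37,165)
cv2.imwrite("pics/f.png",cv2.resize(c["color"][150:340,220:440,::-1],None,fx=3,fy=3))
E
```

```text
time_s: 15.7
eef_pos: [633.0, 36.6, 162.2]
ee_rot: [-0.002, 0.045, 0.999, 0.0]
force: [-0.9, -0.0, 0.6]
grip_width: -0.001
grip_force: 0.0
patch [637.  34. 149.] 89 -4.8
t 15.75 tcp [633.4  37.3 163.2] F [0.1 1.4 0.4] j6 -1.6081603594445786  shift [-2.6 -0.  -1.8] toolx [-0.996  0.088  0.002]
```

View pics/f.png

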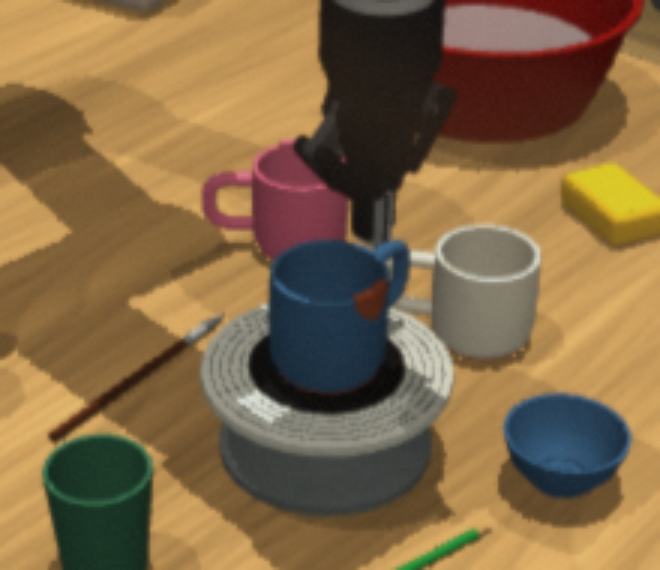

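The fingertips at (372,240) hover straight above the patch at (372,298). Go 12 mm lower, then hold for over 2 s.

```bash
python3 -m jog '[{"tx":-1,"ty":0,"tz":6,"ax":0,"ay":0,"az":0,"jaw":1},{"tx":-1,"ty":0,"tz":6,"ax":0,"ay":0,"az":0,"jaw":1},{"tx":0,"ty":0,"tz":0,"ax":0,"ay":0,"az":0,"jaw":1},{"tx":0,"ty":0,"tz":0,"ax":0,"ay":0,"az":0,"jaw":1},{"tx":0,"ty":0,"tz":0,"ax":0,"ay":0,"az":0,"jaw":1}]'
for i in 1 2 3 4; do python3 -m jog '[{"tx":0,"ty":0,"tz":0,"ax":0,"ay":0,"az":0,"jaw":1},{"tx":0,"ty":0,"tz":0,"ax":0,"ay":0,"az":0,"jaw":1},{"tx":0,"ty":0,"tz":0,"ax":0,"ay":0,"az":0,"jaw":1},{"tx":0,"ty":0,"tz":0,"ax":0,"ay":0,"az":0,"jaw":1},{"tx":0,"ty":0,"tz":0,"ax":0,"ay":0,"az":0,"jaw":1}]' | head -2; done
python3 -c "
from h import *
patch(capture('scene'));to(636,36,150);print(finish_job())"
```

```text
time_s: 16.38
eef_pos: [635.8, 37.1, 152.4]
ee_rot: [0.0, 0.044, 0.999, -0.0]
force: [0.9, -0.8, 0.5]
grip_width: -0.001
grip_force: 0.0
time_s: 17.0
eef_pos: [635.7, 37.0, 152.1]
time_s: 17.62
eef_pos: [635.7, 37.0, 152.1]
time_s: 18.25
eef_pos: [635.7, 37.0, 152.1]
time_s: 18.88
eef_pos: [635.7, 37.0, 152.1]
patch [637.  34. 149.] 87 -4.8
t 18.925 tcp [635.7  37.  152.1] F [0.2 0.3 0.4] j6 -1.60849635995858  shift [-0.4 -1.   2.1] toolx [-0.996  0.088  0.   ]
the job is handed in; nothing more can be done
None
```

The job is handed in, with no verdict returned: the mug was turned until its patch faced straight away from the robot (within about 5°), and the fingertips then held still about 35 mm above it for 2.5 s without touching.

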